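# Shut down the balm melter

## Robot

A 6-joint arm with a two-finger parallel gripper is mounted at the origin on the work surface. World frame = base frame: x ahead of the robot, y to its left, z up, the work surface at z = 0. Lengths are in m, angles in rad, forces in N, time in s.
With the tool pointing down it reaches from about 0.3 to 0.85 m from the base axis. Payload 4.2 kg.
Tool frame: the origin (TCP) lies between the finger pads; the fingertips stand 22 mm ahead of it and the grasp point (between the pads) lies 3 mm ahead of it; z points along the fingers, y is the direction in which the jaws open and shut (so a half turn about z gives the same grasp; the last joint's range is limited). The gripper opens to 91 mm and grips with 3 to 60 N. Pads are 32 mm wide; open, the fingers measure 118 mm over their backs; the gripper's body (76 mm by 178 mm) begins 60 mm behind the grasp point.
Start: joints at [1.092, 0.32, 1.565, -0, 1.257, -0.02], TCP at [0.255, 0.516, 0.236] pointing down, gripper open.
Joint ranges: [-3.11, 3.11], [-0.84, 2.01], [0.21, 2.61], [-1.34, 4.49], [0.05, 2.63], [-2.56, 2.56]. Speed limits (rad/s): [2.57, 2.57, 3.14, 3.14, 3.14, 3.14].

## Interface

Orientations are given as a unit quaternion [x, y, z, w].
In Python, from bench import state, capture, sign_off gives the robot as it stands.
- The arm moves only by the tool carry_out, never from a script. Its argument "commands" is a list of rows, each a list of 2 entries, a list of its own where there are three numbers: the shift along the tool's x, y, z in mm, then the turn about the tool's z in rad. In form: [[[x, y, z], yaw], ...]. A call has 1 to 8 rows; each row shifts and turns the commanded pose from where the row before left it, along the tool's axes as they then stand; what a row does not reach is not made up. A row lasts 1/12 s, in which the tool goes at most 41.7 mm and 7.16 degrees, less where a joint would pass 70% of its speed; a pose out of reach is approached as far as the arm can. A call is refused whole if a number of a shift passes 41.7 or a number of a turn 0.125, either way. A call with a gripper value outside its range is refused whole. "gripper" is the closure, from -1 (fully open) to 1 (shut), so that 0 is half open, set as the call begins (left out, the last holds). The fingers move at their own pace and stop on an object; the grip force is fixed at half the most. Time passes only in rows, so rows that do not move let the fingers close. It gives the time, the measured TCP pose, the force and the opening at its end, in the units of the state.
- state(): the state, without advancing time (a new reading comes with each control period).
- capture(name): name is "side" or "top"; returns a dict with "frame" (420x560x3 uint8, red, green, blue), "range_z" (420x560 float32, m along the optical axis (not along the pixel's ray), 0 where there is no reading), "intrinsics" (3x3 intrinsics, pixels), "cam_to_world" (4x4, takes a point from camera to world coordinates). Camera axes: x right, y up, looking along -z (the intrinsics and any distortion apply to the point x, -y, -z); pixel columns grow to the right and rows downward; lengths in m; the calibration is good to about 2 mm. A picture is of the moment at which its call begins.
- sign_off(): hands the job in, once; it reports no verdict.
The state is a dict: "time_s": time; "joints": joint angles; "joint_velocities": joint speeds; "joint_torque": joint torques, N m; "position": TCP position; "eef_rot": TCP orientation; "force": force on the tool from outside, world axes, zero at the start; "torque": the same for the moment, N m; "grip_width": opening from 0.0 (shut) to 1.0 (fully open).
Only numpy, scipy, OpenCV 4.12 (cv2) and the standard library are available. Lean on these libraries where they do the work, as an engineer would, in place of code of your own. Each camera call takes 0.05 s, during which the arm holds its last target. There are 200 camera calls.

## Task

Shut the balm melter down for the day: turn its thermostat knob anticlockwise as far as it will go, to the off stop, and close the pan with the steel lid from the wooden drying rack, grip up and lying flat and square in the recess around the pan. Set the lid down rather than dropping it, let go of everything at the end, and leave the other goods where they are.

Things in the scene. Friction and masses are not known exactly. Their poses are not given: they have to be found in the camera images.
- melter: The balm melter: white plastic box 220 x 212 mm, 133 mm high, fixed, in another place each time. Origin: centre of its underside; x from the front deck with the knob (robot's side) to the pan side, z up. Behind the deck a recess round the steel pan takes the lid: 104 (x) x 158 mm (y), 8 mm deep, upper edge bevelled 5 mm at 45 degrees; its floor, the pan's flange, is 125 mm above the counter.
- melter_seat (a point): Where the centre of the lid's plate lies when the lid is home: middle of the melter's recess, 5 mm above its floor, 130 mm above the counter, 35 mm from the melter's origin along its x. Axes as the melter's; the lid's long side goes along this y axis, either way round. Inside the flange the pan is open, 80 x 132 mm.
- thermostat_grip (a point): The black thermostat knob in the middle of the front deck, 66 mm before the melter's origin: disc 48 mm across, its face 147 mm above the counter, with an upright bar grip on it 14 mm thick, 46 mm long, its top 177 mm above the counter. The point is on the vertical turning axis, 170 mm high, and turns with the knob: x runs along the bar; a white pointer line marks the bar's -x end.
- thermostat (a joint): Thermostat angle, rad: 0 at the off stop (fully anticlockwise from above), growing clockwise to the other stop at 4.71. At 0 the pointer stands 45 degrees clockwise (from above) of the melter's -x direction. Starts between 1.1 and 2.3; light friction (0.04 N m), stays where it is left.
- lid_center (a point): The lid: steel plate 96 (x) x 150 (y) x 10 mm, about 0.2 kg, on its upper face a solid black grip ridge, 16 mm thick along x, 60 mm long along y, 30 mm tall. The point is the plate's centre, half-way through its thickness; z points out of the grip side. At the start it stands on a long edge in a rack slot, z level and facing away from the robot, x down, top edge 112 mm above the counter.
- rack: Wooden drying rack, fixed, 160 (x) x 126 mm (y). Origin: centre of its underside. Two slots along its y, at x = -35 and +35 mm, 13 mm wide between posts whose tops are 62 mm above the counter; slot floor 16 mm high. The lid may be in either. The counter between rack and melter, on the robot's side of the small bottle and the tin, is clear: room to lay the lid down.
- soap_board: Bystander: a plain wooden soap board 80 x 125 x 10 mm without a grip, standing on its long edge in the rack's other slot. Origin: centre of the underside face. Leave it there.
- dropper: Bystander: small amber dropper bottle, 34 mm across, 96 mm high, standing beyond the clear space. Origin: centre of its base.
- tin: Bystander: flat round metal tin, 71 mm across, 29 mm high, beyond the clear space. Origin: centre of its base.
- dish: Bystander: slatted wooden soap dish 80 x 115 x 18 mm behind the melter. Origin: centre of its base.
- soap: Bystander: bar of soap 55 x 80 x 25 mm lying on the dish. Origin: centre of its underside.
- jar: Bystander: small glass jar with a metal lid, 68 mm across, 85 mm high, on the melter's left. Origin: centre of its base.
- brush: Bystander: wooden brush 190 mm long lying behind the rack. Origin: centre of its length, underside.

How it is judged:
At the end, for the whole second after the job is handed in: The thermostat stands at its off stop (within 0.10 rad of it) and the lid, grip up, lies at rest in the recess: plate centre within 8 mm of the seat sideways and 3 mm in height, level within 0.04 rad, its long side within 0.10 rad of the melter's y axis; the robot has let go of both (value of joint thermostat below 0.1 rad and horizontal distance between lid_center and melter_seat below 0.008 m and z of lid_center in the frame of melter_seat between -0.004 and 0.003 m and angle between lid_center's own z axis and vertical below 0.04 rad and angle between the y axis of lid_center and the y axis of melter_seat, either way round below 0.1 rad and linear speed of lid below 0.01 m/s); the robot touches nothing.
It fails at once if the lid is dropped or thrown: out of the gripper it moves faster than 1 m/s (a fall of about 5 cm) (contact force between the fingers and lid below 0.05 N and linear speed of lid above 1 m/s).
It fails at once if one of the other goods is pushed more than 40 mm from its place, or an upright one is knocked over (distance of any of soap_board, dropper, tin, dish, soap, jar, brush from where it was at the start of the episode above 0.04 m or angle between any of dropper, jar, tin's own z axis and vertical above 0.6 rad).
It also fails if it takes over 70 s, if anything falls off the work surface, if the arm or the gripper's body presses on something with over 40 N, if the wrist force passes 120 N, or if a joint passes its speed limit or range.

## Working session

There is one attempt and no reset: what is moved stays moved. The work goes in short steps, Python scripts to look and compute and a tool call to move; the robot and the scene stay as the last step left them, time stands still between calls to the robot, and variables do not carry over. Pictures are saved under pics/ and viewed, about 8 in all and at most 12, crops included, and the job is handed in when it is done.

Besides the shell and the picture viewer there is one more tool, called after "Emit:" in YAML: its name, and indented under it one key for each argument. carry_out: Moves the arm, as the interface text tells. Its arguments: {"type":"object","properties":{"commands":{"type":"array","items":{"type":"array"}},"gripper":{"type":"number"}},"required":["commands"]}

```bash
mkdir -p pics; ls
cat > h.py <<'E'
import numpy as np, cv2
from bench import state, capture, sign_off
def snap(cam,name):
    c=capture(cam); np.savez(f'{name}.npz',**c); cv2.imwrite(f'pics/{name}.png',c['frame'][:,:,::-1]); return c
def pts(c):
    K=c['intrinsics'];d=c['range_z'];v,u=np.mgrid[:420,:560]
    x=(u-K[0,2])/K[0,0]*d; y=(v-K[1,2])/K[1,1]*d
    P=np.stack([x,-y,-d,np.ones_like(d)],-1)@c['cam_to_world'].T
    P=P[...,:3]; P[d==0]=np.nan; return P
E
python3 - <<'E'
from h import *
a=snap('top','t0');b=snap('side','s0')
for c in (a,b): print(c['intrinsics'],c['cam_to_world'].round(3),[k for k in c])
im=np.hstack([a['frame'],b['frame']])
s=state();print(s)
E
```

```text
pics
[[508.95634682   0.         279.13959837]
 [  0.         508.95634682 196.11135294]
 [  0.           0.           1.        ]] [[-0.03   0.97  -0.24   0.237]
 [-1.    -0.029  0.009  0.077]
 [ 0.002  0.24   0.971  1.688]
 [ 0.     0.     0.     1.   ]] ['frame', 'range_z', 'intrinsics', 'cam_to_world']
[[482.91901656   0.         285.11887591]
 [  0.         482.91901656 204.80297617]
 [  0.           0.           1.        ]] [[ 0.73   0.342 -0.592 -0.211]
 [-0.683  0.394 -0.615 -0.752]
 [ 0.024  0.853  0.521  0.849]
 [ 0.     0.     0.     1.   ]] ['frame', 'range_z', 'intrinsics', 'cam_to_world']
{'time_s': 0.1, 'joints': array([ 1.09200433e+00,  3.20208010e-01,  1.56556059e+00, -1.95664328e-05,
        1.25744895e+00, -2.00150456e-02]), 'joint_velocities': array([ 8.00215621e-06,  4.56285778e-04, -4.81084246e-03, -1.82867620e-03,
        1.27069087e-04, -8.45079807e-04]), 'joint_torque': array([ 9.29281741e-04, -4.13330805e+01, -2.32509077e+01,  7.27271684e-02,
        4.23216016e-02, -8.17585146e-05]), 'position': array([0.25445011, 0.51514676, 0.23521444]), 'eef_rot': array([ 2.27379041e-01,  9.73805993e-01, -7.89609952e-04, -1.91517444e-04]), 'force': array([ 0.06183734, -0.23837708, -0.28763209]), 'torque': array([0.04908707, 0.03103234, 0.01009285]), 'grip_width': 0.9971459302854666}
```

View pics/t0.png

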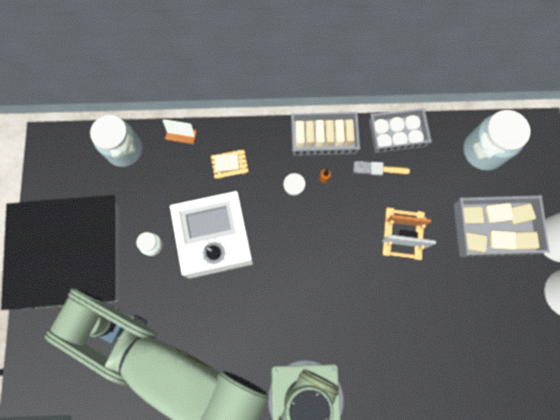

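View pics/s0.png

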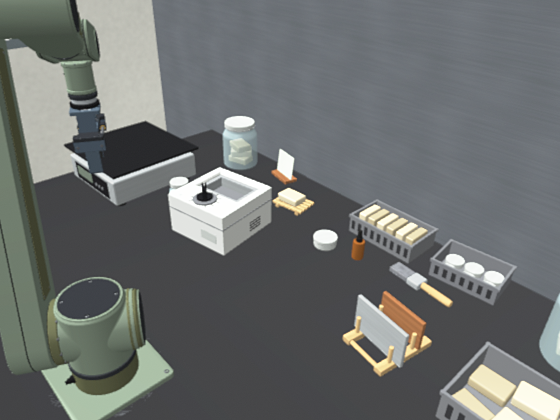

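The top view shows the melter at about (211,234) with the knob at (213,252), and the rack at (407,235). The grey lid is in the rack's robot-side slot (row ~241) and the soap board is in the other (row ~220). The side view agrees.

```bash
cat > m.py <<'E'
from h import *
import sys
def load(n): return dict(np.load(n+'.npz'))
def rect(P2):
    (c,s,a)=cv2.minAreaRect((P2*1000).astype(np.float32)); return np.round(c,1),np.round(s,1),round(a,2)
E
python3 - <<'E'
from m import *
for n in('t0','s0'):
    c=load(n);P=pts(c);f=c['frame'].astype(int)
    x,y,z=P[...,0],P[...,1],P[...,2]
    A=(x>.3)&(x<.75)&(y>.1)&(y<.45)
    m=A&(abs(z-.133)<.004)
    print(n,'melter top',m.sum(),rect(P[m][:,:2]),np.median(z[m]))
    k=A&(z>.142)&(z<.152)
    print('knob disc',k.sum(),rect(P[k][:,:2]),)
    k=A&(z>.165)&(z<.185); print('bar',k.sum(),P[k].round(3).tolist()[:40])
    R=(x>.3)&(x<.75)&(y>-.5)&(y<-.15)
    grey=(f.max(-1)-f.min(-1)<25)&(f.min(-1)>90)
    l=R&grey&(z>.03)&(z<.125)
    print('lid',l.sum(),P[l].min(0).round(3),P[l].max(0).round(3))
    l2=l&(z>.107); print(' top edge',l2.sum(),rect(P[l2][:,:2]),np.percentile(z[l],[50,90,98]))
    w=R&~grey&(z>.05)&(z<.068);print('post tops',w.sum(),rect(P[w][:,:2]))
    q=cv2.resize(c['frame'][225:275,180:250] if n=='t0' else c['frame'][165:225,170:270],None,fx=6 if n=='t0' else 4,fy=6 if n=='t0' else 4,interpolation=cv2.INTER_CUBIC)
    r=c['frame'][195:275,370:450] if n=='t0' else c['frame'][285:375,335:440]
    r=cv2.resize(r,(380,q.shape[0]*1 if 0 else 300))
    q=cv2.resize(q,(400,300)); 
    globals()[n]=np.hstack([q,r])
cv2.imwrite('pics/c1.png',np.vstack([t0,s0])[:,:,::-1])
E
```

```text
t0 melter top 2141 (array([512.8, 279.9]), array([221.4, 212.2]), 10.83) 0.1329204224841285
knob disc 169 (array([512.4, 283.8]), array([204.1, 192.1]), 8.11)
bar 75 [[0.464, 0.282, 0.178], [0.463, 0.279, 0.179], [0.461, 0.286, 0.174], [0.46, 0.282, 0.179], [0.461, 0.28, 0.174], [0.46, 0.276, 0.18], [0.458, 0.286, 0.174], [0.458, 0.282, 0.178], [0.457, 0.279, 0.18], [0.457, 0.276, 0.182], [0.457, 0.273, 0.179], [0.457, 0.27, 0.179], [0.455, 0.289, 0.175], [0.455, 0.286, 0.173], [0.455, 0.283, 0.177], [0.454, 0.279, 0.179], [0.454, 0.277, 0.177], [0.454, 0.273, 0.182], [0.455, 0.271, 0.175], [0.455, 0.268, 0.173], [0.455, 0.266, 0.17], [0.452, 0.286, 0.174], [0.452, 0.283, 0.175], [0.452, 0.28, 0.176], [0.451, 0.277, 0.177], [0.452, 0.274, 0.176], [0.451, 0.27, 0.181], [0.451, 0.267, 0.181], [0.452, 0.262, 0.174], [0.449, 0.28, 0.174], [0.449, 0.277, 0.176], [0.449, 0.274, 0.174], [0.448, 0.27, 0.179], [0.449, 0.269, 0.17], [0.448, 0.264, 0.179], [0.448, 0.262, 0.178], [0.448, 0.259, 0.175], [0.448, 0.255, 0.179], [0.445, 0.277, 0.177], [0.446, 0.274, 0.172]]
lid 380 [ 0.46  -0.422  0
[... 804 characters left out ...]
, 0.267, 0.175], [0.451, 0.264, 0.177], [0.453, 0.261, 0.177], [0.44, 0.263, 0.178], [0.443, 0.263, 0.177], [0.445, 0.26, 0.177], [0.446, 0.258, 0.178], [0.448, 0.255, 0.178], [0.44, 0.263, 0.175], [0.44, 0.258, 0.177], [0.441, 0.254, 0.178], [0.446, 0.257, 0.175], [0.446, 0.252, 0.177], [0.435, 0.257, 0.176], [0.437, 0.255, 0.176], [0.439, 0.251, 0.177], [0.441, 0.249, 0.177], [0.441, 0.245, 0.178], [0.435, 0.256, 0.173], [0.435, 0.251, 0.175], [0.436, 0.247, 0.176]]
lid 1602 [ 0.456 -0.423  0.03 ] [ 0.493 -0.273  0.115]
 top edge 279 (array([ 478.2, -348.6]), array([150.,  15.]), 81.53) [0.07917839 0.1106224  0.1131424 ]
post tops 370 (array([ 503.1, -354.7]), array([144.5,  89.3]), 83.23)
```

View pics/c1.png

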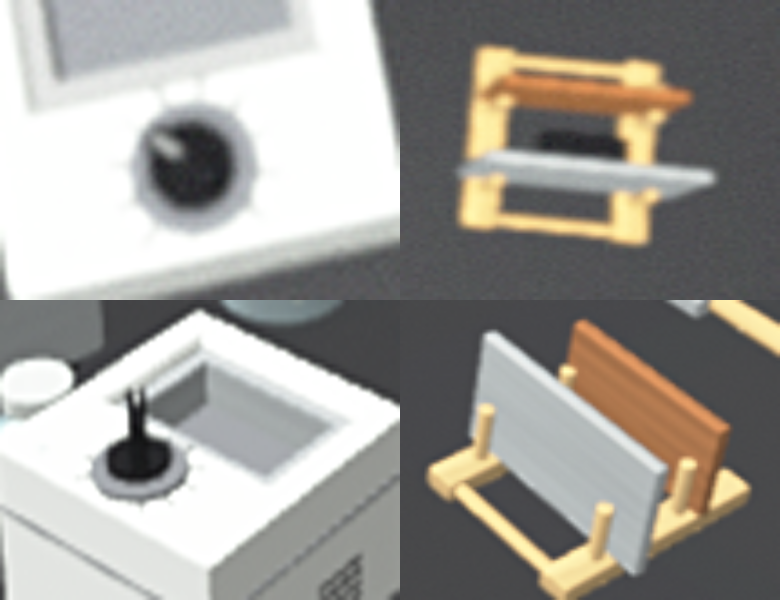

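The melter's yaw is about 11°, with its centre at (513.5, 280) mm, and the measured knob agrees with the model. The lid is in the near slot with the grip on the far side, and its top edge is at (477,-348). The pointer faces forward-left.

```bash
cat >> m.py <<'E'
def ray(c,u,v,z):
    K=c['intrinsics'];T=c['cam_to_world'];d=T[:3,:3]@np.array([(u-K[0,2])/K[0,0],-(v-K[1,2])/K[1,1],-1]);o=T[:3,3]
    return o+d*(z-o[2])/d[2]
E
python3 - <<'E'
from m import *
for n in('t0','s0'):
    c=load(n);P=pts(c);f=c['frame'].astype(int);x,y,z=P[...,0],P[...,1],P[...,2]
    k=(np.hypot(x-.4487,y-.2674)<.035)&(z>.168)&(z<.19);Q=P[k][:,:2]
    l=cv2.fitLine(Q.astype(np.float32),cv2.DIST_HUBER,0,.01,.01).ravel()
    t=(Q-l[2:])@l[:2]; print(n,np.degrees(np.arctan2(l[1],l[0])),l[2:],t.min(),t.max(),rect(Q))
    l=(x>.42)&(x<.54)&(y>-.45)&(y<-.25)&(z>.106)&(z<.122)&(f.min(-1)>80);Q=P[l]
    L=cv2.fitLine(Q[:,:2].astype(np.float32),cv2.DIST_HUBER,0,.01,.01).ravel(); t=(Q[:,:2]-L[2:])@L[:2]
    print(' lid',l.sum(),np.degrees(np.arctan2(L[1],L[0])),(L[2:]+L[:2]*(t.min()+t.max())/2).round(4),np.ptp(t))
    for nm,(a,b,cc,d,z0,z1) in dict(dropper=(.5,.85,-.2,.1,.07,.11),tin=(.5,.85,-.05,.2,.022,.036)).items():
        q=(x>a)&(x<b)&(y>cc)&(y<d)&(z>z0)&(z<z1); print(nm,q.sum(),np.median(P[q],0).round(3))
c=load('t0');p=ray(c,208.9,249.2,.177);d=p[:2]-[.4487,.2674];print(p,np.degrees(np.arctan2(d[1],d[0])))
# white pointer line pixels
f=c['frame'];g=f[242:262,202:224].min(-1);print(g)
E
```

```text
t0 56.286068 [0.44539204 0.26431775] -0.01953586321552682 0.026862729100888282 (array([447.8, 267.1]), array([46.4, 14.1]), 56.82)
 lid 153 80.82162 [ 0.4755 -0.3475] 0.14725615495856506
dropper 25 [ 0.709 -0.097  0.084]
tin 380 [0.694 0.009 0.029]
s0 54.35572 [0.44590837 0.26197362] -0.021142744799346497 0.02947588676918765 (array([448.3, 265.4]), array([50.6, 11.5]), 54.85)
 lid 309 81.21376 [ 0.4752 -0.3482] 0.1500112813815416
dropper 44 [ 0.71  -0.1    0.082]
tin 516 [0.684 0.015 0.029]
[0.45391924 0.27692287 0.177     ] 61.27399321844544
[[255 255 255 255 255 252 233 225 227 218 211 200 198 199 211 220 230 242
  240 241 252 255]
 [254 255 255 255 255 243 217 191 181 178 168 170 166 172 173 178 192 204
  216 238 254 255]
 [254 255 255 254 238 209 184 169 163 150 148 148 144 149 159 164 168 176
  187 226 249 255]
 [252 253 251 237 189 160 145 141 127 107 101  90  93 113 126 147 160 169
  178 192 225 252]
 [252 249 232 195 150 123 106  94  76  57  57  55  56  59  86 102 135 157
  165 179 202 237]
 [255 247 208 152 139 138 129  96  65  37  32  41  36  39  53  62  95 127
  155 176 18
[... 609 characters left out ...]
8  40  46  48  54  39  34  47
   93 139 169 179]
 [249 213 174 154 115  72  40  41  43  43  44  35  44  41  40  32  28  61
  112 154 179 182]
 [252 216 173 161 131  99  63  43  36  50  46  40  46  38  38  35  48  81
  134 169 178 188]
 [251 219 176 171 163 134  98  61  47  43  42  42  38  43  42  48  74 112
  153 172 171 193]
 [244 221 192 175 172 156 127 102  72  50  46  49  48  55  70  90 120 148
  168 175 179 197]
 [247 241 225 198 178 171 157 137 109  92  87  83  83  92 110 134 149 169
  175 181 197 216]
 [254 255 252 229 197 181 174 165 153 137 134 135 130 137 151 163 172 175
  182 210 234 243]
 [255 255 255 252 225 197 183 176 172 167 165 167 167 170 174 178 180 190
  213 239 254 255]]
```

```bash
cat > g.py <<'E'
from h import *
from scipy.spatial.transform import Rotation as R
import sys
def phi(s): 
    x=R.from_quat(s['eef_rot']).as_matrix()[:,0]; return np.degrees(np.arctan2(x[1],x[0]))
def go(x,y,z,f=None):
    """total tool-frame shift (mm) to a target (mm) after the yaw to f (deg)"""
    s=state();p=s['position']*1000;a=phi(s);f=a if f is None else f
    yaw=-np.radians((f-a+180)%360-180);c,n=np.cos(np.radians(f)),np.sin(np.radians(f))
    d=np.array([x,y,z])-p
    print('pos',p.round(1),'phi',round(a,2),'q6',s['joints'][5].round(2),'F',s['force'].round(1),'T',s['torque'].round(2),'grip',round(s['grip_width'],3),'t',round(s['time_s'],2))
    print('yaw %.3f'%yaw,'shift',np.round([d[0]*c+d[1]*n,d[0]*n-d[1]*c,-d[2]],1))
if __name__=='__main__': go(*map(float,sys.argv[1:]))
E
python3 g.py 448.3 266.5 235 56
```

```text
pos [254.5 515.1 235.2] phi 153.71 q6 -0.02 F [ 0.1 -0.2 -0.3] T [0.05 0.03 0.01] grip 0.997 t 0.1
yaw 1.705 shift [-9.770e+01  2.998e+02  2.000e-01]
```

Emit:
carry_out:
  commands:
    - [[0,0,0],0.122]
    - [[0,0,0],0.122]
    - [[0,0,0],0.122]
    - [[0,0,0],0.122]
    - [[0,0,0],0.122]
    - [[0,0,0],0.122]
    - [[0,0,0],0.122]
    - [[0,0,0],0.122]
  gripper: -1

```text
time_s: 0.77
position: [0.2545, 0.5153, 0.2354]
eef_rot: [0.66, 0.752, -0.0, 0.0]
force: [0.9, -0.3, -0.1]
grip_width: 0.996
```

Emit:
carry_out:
  commands:
    - [[0,0,0],0.122]
    - [[0,0,0],0.122]
    - [[0,0,0],0.122]
    - [[0,0,0],0.122]
    - [[0,0,0],0.122]
    - [[0,0,0],0.119]
    - [[0,0,0],0]

```text
time_s: 1.35
position: [0.2545, 0.5153, 0.2355]
eef_rot: [0.883, 0.469, -0.0, 0.0]
force: [0.2, -0.3, -0.5]
grip_width: 0.998
```

Emit:
carry_out:
  commands:
    - [[-12.2,37.5,0],0]
    - [[-12.2,37.5,0],0]
    - [[-12.2,37.5,0],0]
    - [[-12.2,37.5,0],0]
    - [[-12.2,37.5,0],0]
    - [[-12.2,37.5,0],0]
    - [[-12.2,37.5,0],0]
    - [[-12.2,37.5,0],0]

```text
time_s: 2.02
position: [0.4496, 0.2652, 0.2359]
eef_rot: [0.882, 0.471, -0.0, -0.0]
force: [0.9, 1.3, -0.1]
grip_width: 0.996
```

Emit:
carry_out:
  commands:
    - [[0,0,0],0]
    - [[0,0,0],0]
    - [[0,0,0],0]

```text
time_s: 2.27
position: [0.4486, 0.267, 0.2357]
eef_rot: [0.883, 0.47, -0.0, -0.0]
force: [-0.6, 0.4, 0.3]
grip_width: 0.998
```

```bash
python3 g.py 448.3 266.5 172 56
```

```text
pos [448.6 267.  235.7] phi 56.08 q6 1.11 F [-0.6  0.4  0.3] T [-0.08  0.13 -0.  ] grip 0.998 t 2.27
yaw 0.001 shift [-0.6  0.1 63.7]
```

Emit:
carry_out:
  commands:
    - [[0,0,16],0]
    - [[0,0,16],0]
    - [[0,0,16],0]
    - [[0,0,15.5],0]
    - [[0,0,0],0]
    - [[0,0,0],0]

```text
time_s: 2.77
position: [0.4477, 0.268, 0.172]
eef_rot: [0.882, 0.471, -0.001, -0.0]
force: [-0.1, 0.9, 0.3]
grip_width: 1.0
```

Emit:
carry_out:
  commands:
    - [[0,0,0],0]
    - [[0,0,0],0]
    - [[0,0,0],0]
    - [[0,0,0],0]
    - [[0,0,0],0]
    - [[0,0,0],0]
    - [[0,0,0],0]
    - [[0,0,0],0]
  gripper: 1

```text
time_s: 3.43
position: [0.4489, 0.2669, 0.1725]
eef_rot: [0.883, 0.47, 0.0, -0.0]
force: [0.8, -0.5, 0.3]
grip_width: 0.449
```

Emit:
carry_out:
  commands:
    - [[0,0,0],0]
    - [[0,0,0],0]
    - [[0,0,0],0]
    - [[0,0,0],0]
    - [[0,0,0],0]
    - [[0,0,0],0]
    - [[0,0,0],0]

```text
time_s: 4.02
position: [0.4479, 0.2676, 0.1724]
eef_rot: [0.883, 0.469, -0.001, -0.001]
force: [-2.9, 3.4, 2.0]
grip_width: 0.152
```

Emit:
carry_out:
  commands:
    - [[0,0,0],-0.1]
    - [[0,0,0],-0.1]
    - [[0,0,0],-0.1]
    - [[0,0,0],-0.1]

```text
time_s: 4.35
position: [0.4485, 0.2674, 0.1725]
eef_rot: [0.77, 0.638, 0.0, -0.0]
force: [-1.0, 2.5, 0.4]
grip_width: 0.149
```

```bash
python3 g.py 448.3 266.5 172 146
```

```text
pos [448.5 267.4 172.5] phi 79.21 q6 0.7 F [-1.   2.5  0.4] T [ 0.36  0.42 -0.07] grip 0.149 t 4.35
yaw -1.166 shift [-0.3 -0.9  0.5]
```

Gripped at 14 mm and it turns freely. Turning on.

Emit:
carry_out:
  commands:
    - [[0,0,0],-0.12]
    - [[0,0,0],-0.12]
    - [[0,0,0],-0.12]
    - [[0,0,0],-0.12]
    - [[0,0,0],-0.12]
    - [[0,0,0],-0.12]
    - [[0,0,0],-0.12]
    - [[0,0,0],-0.12]

```text
time_s: 5.02
position: [0.45, 0.2678, 0.1724]
eef_rot: [0.389, 0.921, 0.001, 0.001]
force: [0.7, 2.9, -2.6]
grip_width: 0.152
```

Emit:
carry_out:
  commands:
    - [[0,0,0],-0.06]
    - [[0,0,0],-0.06]
    - [[0,0,0],-0.03]
    - [[0,0,0],0]
    - [[0,0,0],0]

```text
time_s: 5.43
position: [0.4502, 0.268, 0.1725]
eef_rot: [0.321, 0.947, 0.002, 0.001]
force: [2.6, 4.8, -3.1]
grip_width: 0.154
```

```bash
python3 g.py 448.3 266.5 172 146
```

```text
pos [450.2 268.  172.5] phi 142.49 q6 -0.4 F [ 2.6  4.8 -3.1] T [ 0.79 -0.44  0.06] grip 0.154 t 5.43
yaw -0.061 shift [ 0.7 -2.3  0.5]
```

Emit:
carry_out:
  commands:
    - [[0,0,0],-0.03]
    - [[0,0,0],-0.03]
    - [[0,0,0],-0.03]
    - [[0,0,0],-0.03]
    - [[0,0,0],0]
    - [[0,0,0],0]

```text
time_s: 5.93
position: [0.4504, 0.268, 0.1725]
eef_rot: [0.266, 0.964, 0.002, 0.001]
force: [3.6, 4.5, -4.9]
grip_width: 0.169
```

```bash
python3 g.py 448.3 266.5 172 146
```

```text
pos [450.4 268.  172.5] phi 149.12 q6 -0.52 F [ 3.6  4.5 -4.9] T [ 0.7  -0.52 -1.15] grip 0.169 t 5.93
yaw 0.055 shift [ 0.9 -2.4  0.5]
```

Emit:
carry_out:
  commands:
    - [[0,0,0],0]
    - [[0,0,0],0]
    - [[0,0,0],0]
    - [[0,0,0],0]
    - [[0,0,0],0]
    - [[0,0,0],0]
  gripper: 0

```text
time_s: 6.43
position: [0.4488, 0.2668, 0.1725]
eef_rot: [0.264, 0.965, -0.0, -0.0]
force: [-0.2, -0.4, 0.3]
grip_width: 0.502
```

Emit:
carry_out:
  commands:
    - [[0,0,-15],0]
    - [[0,0,-20],0]
    - [[0,0,-20],0]
    - [[0,0,-20],0]
    - [[0,0,0],0]

```text
time_s: 6.85
position: [0.4507, 0.2679, 0.2515]
eef_rot: [0.264, 0.965, 0.003, 0.003]
force: [0.5, 0.5, 0.3]
grip_width: 0.501
```

```bash
python3 g.py 475.3 -347.8 247 81;  python3 - <<'E'
from m import *
for cam in ('top','side'):
    c=snap(cam,cam[0]+'1');P=pts(c);x,y,z=P[...,0],P[...,1],P[...,2]
    k=(np.hypot(x-.4487,y-.2674)<.032)&(z>.168)&(z<.19);Q=P[k][:,:2]
    if len(Q)>5:
        l=cv2.fitLine(Q.astype(np.float32),cv2.DIST_HUBER,0,.01,.01).ravel();print(cam,len(Q),np.degrees(np.arctan2(l[1],l[0])),rect(Q))
E
```

```text
pos [450.7 267.9 251.5] phi 149.42 q6 -0.52 F [0.5 0.5 0.3] T [-0.03 -0.01 -0.  ] grip 0.501 t 6.85
yaw 1.194 shift [-604.3  120.7    4.5]
side 80 -33.4331 (array([448.3, 265.7]), array([17.5, 44.8]), 52.12)
```

Emit:
carry_out:
  commands:
    - [[0,0,0],0.12]
    - [[0,0,0],0.12]
    - [[0,0,0],0.12]
    - [[0,0,0],0.12]
    - [[0,0,0],0.12]
    - [[0,0,0],0.12]
    - [[0,0,0],0.12]
    - [[0,0,0],0.12]

```text
time_s: 7.62
position: [0.448, 0.2665, 0.2455]
eef_rot: [0.682, 0.732, -0.002, -0.001]
force: [0.1, -0.9, -0.1]
grip_width: 0.502
```

Emit:
carry_out:
  commands:
    - [[0,0,0],0.12]
    - [[0,0,0],0.114]
    - [[-37.8,7.5,0],0]
    - [[-37.8,7.5,0],0]
    - [[-37.8,7.5,0],0]
    - [[-37.8,7.5,0],0]
    - [[-37.8,7.5,0],0]
    - [[-37.8,7.5,0],0]

```text
time_s: 8.28
position: [0.4566, 0.0342, 0.2458]
eef_rot: [0.76, 0.65, -0.001, -0.001]
force: [-0.1, -0.0, -0.0]
grip_width: 0.501
```

Emit:
carry_out:
  commands:
    - [[-37.8,7.5,0],0]
    - [[-37.8,7.5,0],0]
    - [[-37.8,7.5,0],0]
    - [[-37.8,7.5,0],0]
    - [[-37.8,7.5,0],0]
    - [[-37.8,7.5,0],0]
    - [[-37.8,7.5,0],0]
    - [[-37.8,7.5,0],0]

```text
time_s: 8.95
position: [0.4687, -0.2737, 0.2456]
eef_rot: [0.76, 0.649, -0.0, -0.002]
force: [-0.1, -0.0, 0.2]
grip_width: 0.499
```

Emit:
carry_out:
  commands:
    - [[-37.8,7.5,0],0]
    - [[-37.8,7.5,0],0]
    - [[0,0,0],0]
    - [[0,0,0],0]

```text
time_s: 9.28
position: [0.4719, -0.3503, 0.2449]
eef_rot: [0.761, 0.648, -0.0, -0.002]
force: [1.6, 0.3, -0.0]
grip_width: 0.498
```

```bash
python3 g.py 475.3 -347.8 106 81;  python3 - <<'E'
from m import *
a=snap('top','t2')['frame'][190:290,350:470];b=snap('side','s2')['frame'][225:385,310:470]
cv2.imwrite('pics/c2.png',np.hstack([cv2.resize(a,(480,400)),cv2.resize(b,(400,400))])[:,:780,::-1])
E
```

```text
pos [ 471.9 -350.3  244.9] phi 80.83 q6 -0.5 F [ 1.6  0.3 -0. ] T [-0.05  0.04  0.02] grip 0.498 t 9.28
yaw -0.003 shift [  3.    3.  138.9]
```

View pics/c2.png

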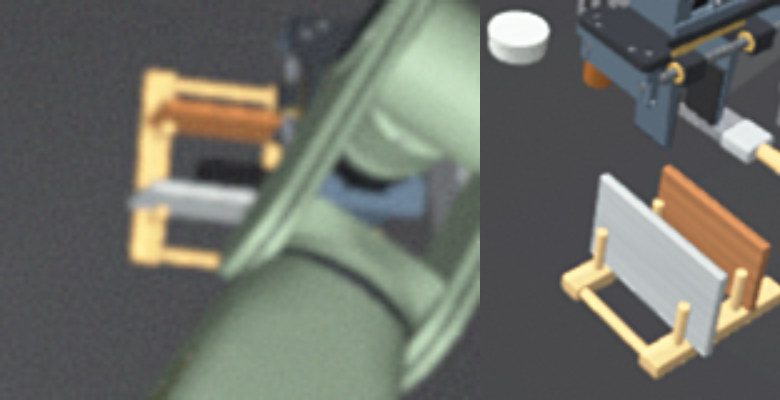

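The gripper stands above the lid with its jaws across the plate. In the side view the fingers are at about (655,115) and the lid at (660,260), undisturbed. Descending.

Emit:
carry_out:
  commands:
    - [[2,3,20],0]
    - [[0,0,25],0]
    - [[0,0,25],0]
    - [[0,0,0],0]
    - [[0,0,0],0]

```text
time_s: 9.8
position: [0.4756, -0.3457, 0.1766]
eef_rot: [0.76, 0.65, -0.0, -0.002]
force: [-0.4, -0.4, 0.6]
grip_width: 0.498
```

```bash
python3 g.py 475.3 -347.8 106 81
```

```text
pos [ 475.6 -345.7  176.6] phi 81.1 q6 -0.49 F [-0.4 -0.4  0.6] T [-0.08  0.07  0.02] grip 0.498 t 9.8
yaw 0.002 shift [-2.1 -0.  70.6]
```

Emit:
carry_out:
  commands:
    - [[-2,0,23],0]
    - [[0,0,23],0]
    - [[0,0,23],0]
    - [[0,0,0],0]
    - [[0,0,0],0]

```text
time_s: 10.22
position: [0.4763, -0.3494, 0.1094]
eef_rot: [0.76, 0.65, 0.0, 0.0]
force: [0.8, 0.2, 0.7]
grip_width: 0.5
```

Emit:
carry_out:
  commands:
    - [[0,0,0],0]
    - [[0,0,0],0]
    - [[0,0,0],0]
    - [[0,0,0],0]
    - [[0,0,0],0]
    - [[0,0,0],0]
    - [[0,0,0],0]
    - [[0,0,0],0]
  gripper: 1

```text
time_s: 10.88
position: [0.4761, -0.3498, 0.1089]
eef_rot: [0.76, 0.649, 0.0, 0.0]
force: [0.5, 0.2, 2.5]
grip_width: 0.11
```

```bash
python3 g.py 475.3 -347.8 106 81
```

```text
pos [ 476.1 -349.8  108.9] phi 81.0 q6 -0.5 F [0.5 0.2 2.5] T [-0.05 -0.04 -0.02] grip 0.11 t 10.88
yaw -0.000 shift [ 1.9 -1.1  2.9]
```

Emit:
carry_out:
  commands:
    - [[0,0,-10],0]
    - [[0,0,-20],0]
    - [[0,0,-25],0]
    - [[0,0,-25],0]
    - [[0,0,-25],0]
    - [[0,0,-25],0]
    - [[0,0,0],0]

```text
time_s: 11.47
position: [0.4775, -0.351, 0.2439]
eef_rot: [0.76, 0.649, 0.001, 0.005]
force: [1.3, -0.1, -0.7]
grip_width: 0.104
```

```bash
python3 g.py 540 -60 240 90
python3 - <<'E'
from m import *
b=snap('side','s3');cv2.imwrite('pics/s3.png',cv2.resize(b['frame'][150:390,290:530],(600,600))[:,:,::-1])
E
```

```text
pos [ 477.5 -351.   243.9] phi 81.0 q6 -0.5 F [ 1.3 -0.1 -0.7] T [-0.16  0.04 -0.02] grip 0.104 t 11.47
yaw -0.157 shift [291.   62.5   3.9]
```

View pics/s3.png

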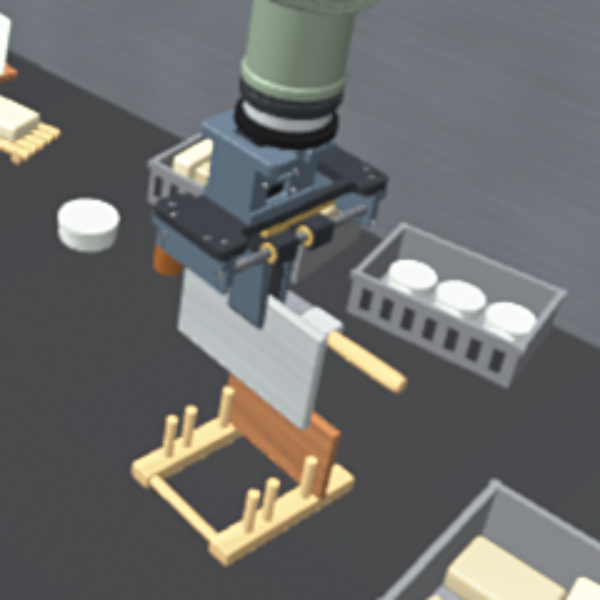

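The lid (240,345) hangs level from the fingers, clear of the rack, and the soap board stays in its slot (285,430). Carrying it to the clear counter.

Emit:
carry_out:
  commands:
    - [[0,0,0],-0.08]
    - [[0,0,0],-0.077]
    - [[20,4,0],0]
    - [[35,7.5,0],0]
    - [[35,7.5,0],0]
    - [[35,7.5,0],0]
    - [[35,7.5,0],0]
    - [[35,7.5,0],0]

```text
time_s: 12.18
position: [0.5161, -0.1527, 0.2362]
eef_rot: [0.707, 0.707, -0.001, -0.002]
force: [0.5, 0.5, -3.1]
grip_width: 0.108
```

Emit:
carry_out:
  commands:
    - [[35,7.5,0],0]
    - [[35,7.5,0],0]
    - [[25,6,0],0]
    - [[0,0,25],0]
    - [[0,0,30],0]
    - [[0,0,30],0]
    - [[0,0,30],0]
    - [[0,0,10],0]

```text
time_s: 12.85
position: [0.5337, -0.0589, 0.1076]
eef_rot: [0.707, 0.707, -0.004, -0.005]
force: [-2.4, -0.5, -2.5]
grip_width: 0.107
```

Emit:
carry_out:
  commands:
    - [[0,0,0],0]
    - [[0,0,0],0]
    - [[0,0,0],0]

```text
time_s: 13.1
position: [0.5394, -0.0599, 0.1148]
eef_rot: [0.707, 0.707, 0.001, 0.001]
force: [0.3, 0.4, -1.6]
grip_width: 0.107
```

```bash
python3 g.py 540 -60 94 90
```

```text
pos [539.4 -59.9 114.8] phi 89.99 q6 -0.13 F [ 0.3  0.4 -1.6] T [-0.08  0.06 -0.06] grip 0.107 t 13.1
yaw -0.000 shift [-0.1  0.6 20.8]
```

Emit:
carry_out:
  commands:
    - [[0,0,7],0]
    - [[0,0,6],0]
    - [[0,0,5],0]
    - [[0,0,3],0]
    - [[0,0,1],0]
    - [[0,0,0],0]
    - [[0,0,0],0]

```text
time_s: 13.68
position: [0.5383, -0.0596, 0.0928]
eef_rot: [0.707, 0.707, 0.0, 0.0]
force: [-2.7, -0.1, 7.5]
grip_width: 0.107
```

```bash
python3 g.py 540 -60 94 90
```

```text
pos [538.3 -59.6  92.8] phi 90.0 q6 -0.13 F [-2.7 -0.1  7.5] T [-0.04  0.73 -0.04] grip 0.107 t 13.68
yaw -0.000 shift [-0.4  1.7 -1.2]
```

Emit:
carry_out:
  commands:
    - [[0,0,0],0]
    - [[0,0,0],0]
    - [[0,0,0],0]
    - [[0,0,0],0]
    - [[0,0,0],0]
    - [[0,0,0],0]
  gripper: 0.34

```text
time_s: 14.18
position: [0.5383, -0.0596, 0.0913]
eef_rot: [0.707, 0.707, 0.0, -0.0]
force: [-0.4, -1.1, -0.1]
grip_width: 0.331
```

Emit:
carry_out:
  commands:
    - [[0,-3,0],0]
    - [[0,-5,0],0]
    - [[0,-5,0],0]
    - [[0,-5,0],0]
    - [[0,-5,0],0]
    - [[0,-5,0],0]
    - [[0,0,0],0]
    - [[0,0,0],0]

```text
time_s: 14.85
position: [0.5099, -0.0596, 0.0915]
eef_rot: [0.707, 0.707, -0.0, -0.0]
force: [-0.5, 0.3, 1.0]
grip_width: 0.331
```

```bash
python3 g.py 540 -60 94 90
python3 - <<'E'
from m import *
b=snap('side','s4');cv2.imwrite('pics/s4.png',cv2.resize(b['frame'][150:350,220:420],(600,600))[:,:,::-1])
E
```

```text
pos [509.9 -59.6  91.5] phi 89.99 q6 -0.14 F [-0.5  0.3  1. ] T [-0.07  0.11 -0.06] grip 0.331 t 14.85
yaw -0.000 shift [-0.4 30.1 -2.5]
```

View pics/s4.png

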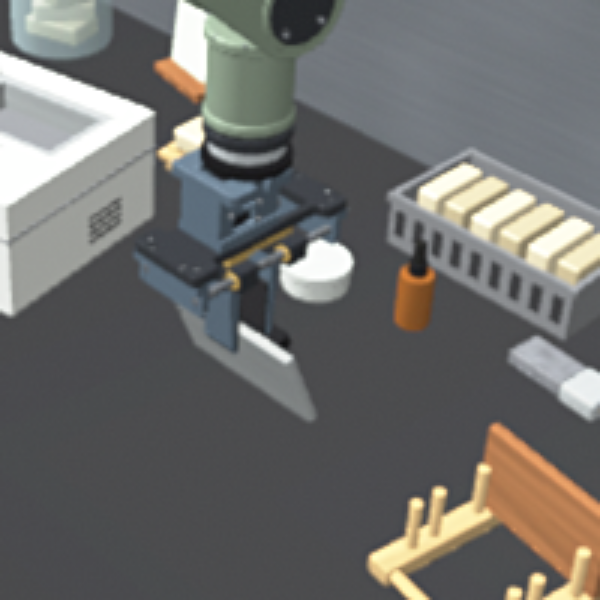

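The lid's top edge (~265,345) is leaning towards the robot against the near finger, and its lower edge is on the counter (310,415). Next I open the jaws while holding the near finger in place.

Emit:
carry_out:
  commands:
    - [[0,2,0],0]
    - [[0,3,0],0]
    - [[0,3,0],0]
    - [[0,3,0],0]
    - [[0,3,0],0]
    - [[0,3,0],0]
    - [[0,3,0],0]
    - [[0,3,0],0]
  gripper: -1

```text
time_s: 15.57
position: [0.5337, -0.0596, 0.0913]
eef_rot: [0.707, 0.707, 0.0, -0.0]
force: [0.0, 0.9, -0.5]
grip_width: 0.881
```

Emit:
carry_out:
  commands:
    - [[0,3,0],0]
    - [[0,3,0],0]
    - [[0,0,0],0]
    - [[0,0,0],0]

```text
time_s: 15.9
position: [0.5394, -0.0596, 0.0914]
eef_rot: [0.707, 0.707, 0.0, -0.0]
force: [0.0, -0.2, 0.0]
grip_width: 1.001
```

```bash
python3 g.py 540 -60 94 90
python3 - <<'E'
from m import *
b=snap('side','s5');P=pts(b);x,y,z=P[...,0],P[...,1],P[...,2]
# lid profile in strip of y away from fingers
for ya,yb in((-.13,-.09),(-.03,.01)):
    for zc in(.02,.04,.06,.08,.09):
        k=(y>ya)&(y<yb)&(abs(z-zc)<.004)&(x>.4)&(x<.6);print(ya,zc,k.sum(),(np.percentile(x[k],[5,50,95])*1000).round(0) if k.sum() else '')
E
```

```text
pos [539.4 -59.6  91.4] phi 90.0 q6 -0.13 F [ 0.  -0.2  0. ] T [-0.12  0.12 -0.01] grip 1.001 t 15.9
yaw 0.000 shift [-0.4  0.6 -2.6]
-0.13 0.02 13 [523. 525. 527.]
-0.13 0.04 13 [513. 515. 518.]
-0.13 0.06 17 [505. 508. 511.]
-0.13 0.08 17 [496. 499. 500.]
-0.13 0.09 50 [495. 498. 505.]
-0.03 0.02 16 [523. 525. 527.]
-0.03 0.04 10 [514. 515. 518.]
-0.03 0.06 10 [505. 507. 508.]
-0.03 0.08 18 [496. 498. 500.]
-0.03 0.09 41 [494. 499. 502.]
```

Emit:
carry_out:
  commands:
    - [[0,0,15],0]
    - [[0,0,15],0]
    - [[0,-4,0],0]
    - [[0,-5,0],0]
    - [[0,-5,0],0]
    - [[0,-5,0],0]
    - [[0,-5,0],0]
    - [[0,-3,4],0]

```text
time_s: 16.62
position: [0.5114, -0.0597, 0.0584]
eef_rot: [0.707, 0.707, -0.0, 0.0]
force: [-2.7, -0.1, 1.7]
grip_width: 1.004
```

Emit:
carry_out:
  commands:
    - [[0,-4,5],0]
    - [[0,-4,5],0]
    - [[0,-4,5],0]
    - [[0,-3,5],0]
    - [[0,-3,3],0]
    - [[0,-3,0],0]
    - [[0,0,0],0]
    - [[0,0,0],0]

```text
time_s: 17.28
position: [0.4914, -0.0596, 0.0345]
eef_rot: [0.707, 0.707, 0.0, 0.0]
force: [-1.4, -0.4, -0.5]
grip_width: 0.999
```

```bash
python3 g.py 490 -60 34 90
python3 - <<'E'
from m import *
b=snap('side','s6');P=pts(b);x,y,z=P[...,0],P[...,1],P[...,2]
for ya,yb in((-.13,-.09),(-.03,.01)):
    for xc in np.arange(.43,.56,.01):
        k=(y>ya)&(y<yb)&(abs(x-xc)<.004);print(ya,xc.round(2),k.sum(),(np.percentile(z[k],[5,50,95])*1000).round(0) if k.sum() else '')
E
```

```text
pos [491.4 -59.6  34.5] phi 90.0 q6 -0.14 F [-1.4 -0.4 -0.5] T [-0.1   0.21 -0.03] grip 0.999 t 17.28
yaw -0.000 shift [-0.4 -1.4  0.5]
-0.13 0.43 239 [ -1. 384. 463.]
-0.13 0.44 229 [ -0. 375. 451.]
-0.13 0.45 288 [ -1. 347. 440.]
-0.13 0.46 236 [ -1. 345. 429.]
-0.13 0.47 258 [  0. 329. 417.]
-0.13 0.48 302 [  1. 276. 403.]
-0.13 0.49 260 [ 21. 272. 396.]
-0.13 0.5 203 [ 21. 270. 384.]
-0.13 0.51 144 [  1. 317. 377.]
-0.13 0.52 67 [  0. 108. 364.]
-0.13 0.53 23 [ 11.  14. 109.]
-0.13 0.54 32 [ 10. 106. 116.]
-0.13 0.55 50 [ -1.  51. 129.]
-0.13 0.56 63 [ -2.   2. 133.]
-0.03 0.43 55 [ -2.   4. 379.]
-0.03 0.44 56 [ -2. 183. 367.]
-0.03 0.45 96 [ -2.  37. 355.]
-0.03 0.46 59 [ -2. 329. 345.]
-0.03 0.47 25 [ -1.   3. 323.]
-0.03 0.48 2 [194. 249. 303.]
-0.03 0.49 0 
-0.03 0.5 0 
-0.03 0.51 0 
-0.03 0.52 0 
-0.03 0.53 0 
-0.03 0.54 0 
-0.03 0.55 0 
-0.03 0.56 14 [-2.  0.  5.]
```

Run:
```python
from m import *
b=load('s6');cv2.imwrite('pics/s6.png',cv2.resize(b['frame'][170:330,220:380],(600,600),interpolation=cv2.INTER_CUBIC)[:,:,::-1])
```

```text
(no output)
```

View pics/s6.png

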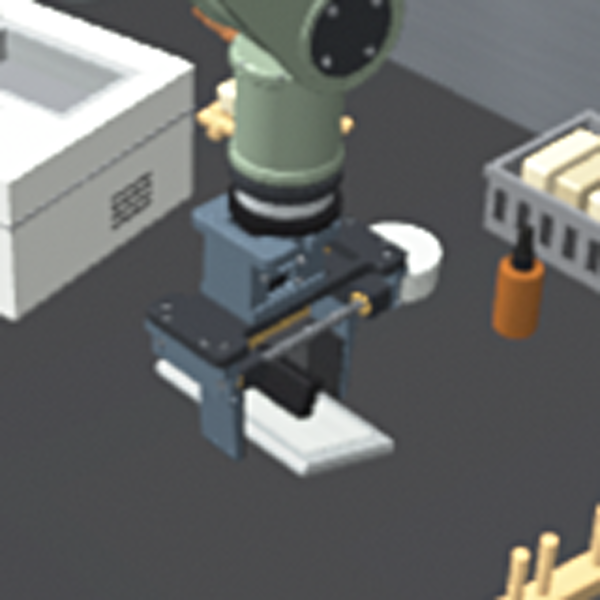

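The lid is now nearly flat on the counter with the grip up (ridge ~285,390), between the fingers. I'll free its near edge, lift, and measure.

Emit:
carry_out:
  commands:
    - [[0,-4,-0.5],0]
    - [[0,-4,0],0]
    - [[0,-2,0],0]
    - [[0,0,0],0]
    - [[0,0,0],0]

```text
time_s: 17.75
position: [0.4816, -0.0597, 0.0352]
eef_rot: [0.707, 0.707, 0.0, 0.0]
force: [-0.7, -0.3, -0.5]
grip_width: 1.001
```

```bash
cat > lid.py <<'E'
from m import *
from g import go
def lid(n,box=(.38,.60,-.2,.08)):
    b=snap('side',n);P=pts(b);x,y,z=P[...,0],P[...,1],P[...,2];f=b['frame'].astype(int)
    k=(x>box[0])&(x<box[1])&(y>box[2])&(y<box[3])&(z>.006)&(z<.014)&(f.min(-1)>100)
    if k.sum()>20: print('plate',k.sum(),rect(P[k][:,:2]),np.percentile(z[k],[5,50,95]).round(4))
    k=(x>box[0])&(x<box[1])&(y>box[2])&(y<box[3])&(z>.034)&(z<.046)&(f.max(-1)<90)
    if k.sum()>5: print('ridge',k.sum(),rect(P[k][:,:2]),np.percentile(z[k],[5,50,95]).round(4))
if __name__=='__main__': lid(sys.argv[1]); go(490,-60,120,90)
E
python3 lid.py s7
```

```text
plate 820 (array([488.6, -59.7]), array([151.9,  98.9]), 89.78) [0.0073 0.0104 0.0129]
ridge 103 (array([479.2, -69.4]), array([110.1,  42.6]), 12.13) [0.0345 0.0391 0.0442]
pos [481.7 -59.7  35.2] phi 90.0 q6 -0.15 F [-0.8 -0.2 -0.9] T [-0.04  0.09 -0.02] grip 1.0 t 17.8
yaw -0.000 shift [ -0.3   8.3 -84.8]
```

Emit:
carry_out:
  commands:
    - [[0,4,-1],0]
    - [[0,3,0],0]
    - [[0,0,0],0]
    - [[0,0,0],0]

```text
time_s: 18.13
position: [0.4888, -0.0596, 0.0359]
eef_rot: [0.707, 0.707, 0.0, 0.0]
force: [-0.3, 0.4, -0.1]
grip_width: 0.999
```

Emit:
carry_out:
  commands:
    - [[0,0,0],0]
    - [[0,0,0],0]
    - [[0,0,0],0]
    - [[0,0,0],0]
    - [[0,0,0],0]
    - [[0,0,0],0]
    - [[0,0,0],0]
    - [[0,0,0],0]
  gripper: 1

```text
time_s: 18.8
position: [0.4883, -0.0596, 0.0359]
eef_rot: [0.707, 0.707, 0.0, -0.0]
force: [0.4, -0.4, 0.0]
grip_width: 0.447
```

Emit:
carry_out:
  commands:
    - [[0,0,0],0]
    - [[0,0,0],0]
    - [[0,0,0],0]
    - [[0,0,0],0]
    - [[0,0,0],0]
    - [[0,0,0],0]
    - [[0,0,0],0]
    - [[0,0,0],0]

```text
time_s: 19.47
position: [0.4884, -0.0596, 0.036]
eef_rot: [0.707, 0.707, 0.0, 0.0]
force: [0.8, -0.5, -0.5]
grip_width: 0.175
```

```bash
python3 lid.py s8
```

```text
plate 927 (array([488.4, -58.6]), array([100.2, 152. ]), 0.2) [0.0072 0.0102 0.013 ]
ridge 55 (array([489.3, -62.6]), array([54.1, 29.1]), 79.13) [0.0356 0.0399 0.0447]
pos [488.4 -59.6  36. ] phi 90.0 q6 -0.15 F [ 0.3 -0.9 -0.6] T [-0.11 -0.03  0.02] grip 0.173 t 19.52
yaw 0.000 shift [ -0.4   1.6 -84. ]
```

Emit:
carry_out:
  commands:
    - [[0,0,-8],0]
    - [[0,0,-20],0]
    - [[0,0,-30],0]
    - [[0,0,-30],0]
    - [[0,0,-30],0]
    - [[0,0,-30],0]
    - [[0,0,-30],0]
    - [[0,0,-20],0]

```text
time_s: 20.18
position: [0.4884, -0.0596, 0.2371]
eef_rot: [0.707, 0.707, 0.001, 0.001]
force: [1.2, 0.4, -2.5]
grip_width: 0.177
```

```bash
python3 g.py 547.9 286.5 233 101
python3 - <<'E'
from m import *
for n in('t0','s0'):
    c=load(n);P=pts(c);x,y,z=P[...,0],P[...,1],P[...,2]
    a=np.radians(11);X=(x-.5135)*np.cos(a)+(y-.2798)*np.sin(a);Y=-(x-.5135)*np.sin(a)+(y-.2798)*np.cos(a)
    # profiles: rim top in melter frame along X (|Y|<.05) and along Y (X in 0..0.07)
    M=(abs(X)<.12)&(abs(Y)<.12)
    fl=M&(abs(z-.125)<.0025);Q=np.c_[X[fl],Y[fl]];print(n,'flange',fl.sum(),rect(Q),np.percentile(Q,[2,98],0).round(4).tolist())
    t=M&(abs(z-.133)<.0025);print(' rim',np.percentile(np.c_[X,Y][:0] if 0 else np.c_[X[t],Y[t]],[.5,99.5],0).round(4).tolist())
E
```

```text
pos [488.4 -59.6 237.1] phi 90.0 q6 -0.14 F [ 1.2  0.4 -2.5] T [-0.05  0.05 -0.03] grip 0.177 t 20.18
yaw -0.192 shift [328.4 124.4   4.1]
t0 flange 526 (array([-0.1, -0.1]), array([211.9, 223.1]), 89.75) [[-0.1104, -0.1004], [0.1017, 0.0977]]
 rim [[-0.1107, -0.1051], [0.1089, 0.1056]]
s0 flange 450 (array([-3.6, -2.3]), array([223.5, 221.9]), 2.21) [[-0.1106, -0.1076], [0.0917, 0.0873]]
 rim [[-0.1117, -0.1078], [0.111, 0.1057]]
```

Emit:
carry_out:
  commands:
    - [[0,0,0],-0.096]
    - [[0,0,0],-0.096]
    - [[15,6,0],0]
    - [[33,12.5,0],0]
    - [[33,12.5,0],0]
    - [[33,12.5,0],0]
    - [[33,12.5,0],0]
    - [[33,12.5,0],0]

```text
time_s: 20.85
position: [0.5205, 0.1316, 0.234]
eef_rot: [0.636, 0.772, -0.0, -0.0]
force: [0.1, 0.7, -1.9]
grip_width: 0.17
```

Emit:
carry_out:
  commands:
    - [[33,12.5,0],0]
    - [[33,12.5,0],0]
    - [[33,12.5,0],0]
    - [[33,12.5,0],0]
    - [[16,6,0],0]
    - [[0,0,0],0]
    - [[0,0,0],0]
    - [[0,0,0],0]

```text
time_s: 21.52
position: [0.5473, 0.2852, 0.2337]
eef_rot: [0.636, 0.772, -0.001, -0.0]
force: [-1.1, -0.5, -3.2]
grip_width: 0.172
```

```bash
python3 g.py 547.9 286.5 180 101
python3 - <<'E'
from m import *
b=snap('side','s9');cv2.imwrite('pics/s9.png',cv2.resize(b['frame'][90:260,130:320],(670,600),interpolation=cv2.INTER_CUBIC)[:,:,::-1])
P=pts(b);x,y,z=P[...,0],P[...,1],P[...,2];f=b['frame'].astype(int)
print([ (round(h,3),int(((abs(x-.548)<.12)&(abs(y-.2865)<.12)&(abs(z-h)<.002)).sum())) for h in np.arange(.18,.24,.004)])
E
```

```text
pos [547.3 285.2 233.7] phi 100.99 q6 0.27 F [-1.1 -0.5 -3.2] T [-0.11  0.03 -0.01] grip 0.172 t 21.52
yaw -0.000 shift [ 1.2  0.8 53.7]
[(np.float64(0.18), 7), (np.float64(0.184), 0), (np.float64(0.188), 0), (np.float64(0.192), 0), (np.float64(0.196), 4), (np.float64(0.2), 32), (np.float64(0.204), 125), (np.float64(0.208), 469), (np.float64(0.212), 69), (np.float64(0.216), 21), (np.float64(0.22), 23), (np.float64(0.224), 17), (np.float64(0.228), 21), (np.float64(0.232), 21), (np.float64(0.236), 41)]
```

View pics/s9.png

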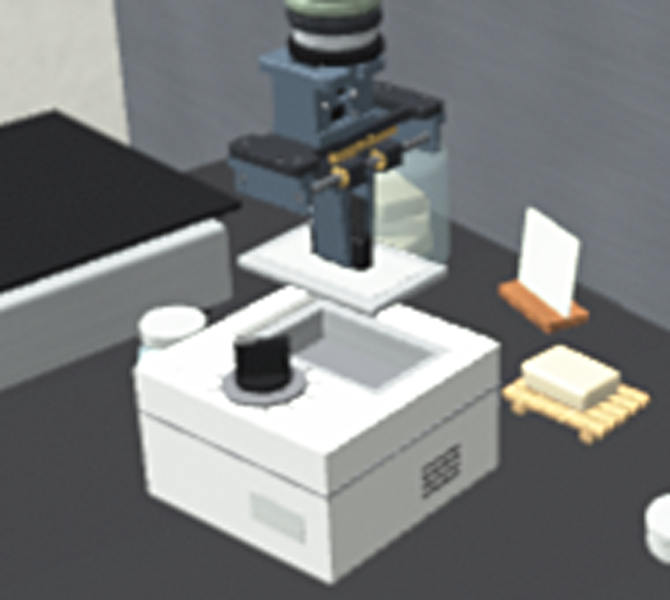

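The lid hangs level and square above the pan (~345,262), and the knob bar has been turned (260,345). I'll measure the offset of the hanging plate from the TCP.

Run:
```python
from m import *
b=load('s9');P=pts(b);x,y,z=P[...,0],P[...,1],P[...,2];f=b['frame'].astype(int)
k=(abs(x-.548)<.12)&(abs(y-.2865)<.12)&(abs(z-.208)<.005)&(f.min(-1)>110);k=cv2.morphologyEx(k.astype(np.uint8),cv2.MORPH_OPEN,np.ones((2,2)))>0
print(k.sum(),rect(P[k][:,:2]))
# rectangle over-reads by pixel blur; compare corners
p=cv2.boxPoints(cv2.minAreaRect((P[k][:,:2]*1000).astype(np.float32)));print(p.round(1).tolist())
q=P[k];A=np.c_[q[:,:2],np.ones(len(q))];co=np.linalg.lstsq(A,q[:,2],rcond=None)[0];print('tilt',co[:2].round(3))
```

```text
615 (array([652.4, 409.1]), array([486.3, 117.6]), 43.29)
[[435.1000061035156, 285.20001220703125], [515.7000122070312, 199.60000610351562], [869.7000122070312, 533.0], [789.0, 618.5999755859375]]
 ** On entry to DLASCL parameter number  4 had an illegal value
 ** On entry to DLASCL parameter number  4 had an illegal valueTraceback (most recent call last):
  File "<stdin>", line 7, in <module>
    x, resids, rank, s = _umath_linalg.lstsq(a, b, rcond,
                         ~~~~~~~~~~~~~~~~~~~^^^^^^^^^^^^^
                                             signature=signature)
                                             ^^^^^^^^^^^^^^^^^^^^
    raise LinAlgError("SVD did not converge in Linear Least Squares")
numpy.linalg.LinAlgError: SVD did not converge in Linear Least Squares
```

```bash
python3 - <<'E'
from m import *
b=load('s9');P=pts(b);x,y,z=P[...,0],P[...,1],P[...,2];f=b['frame'].astype(int)
k0=(abs(x-.548)<.12)&(abs(y-.2865)<.12)&(abs(z-.208)<.005)&(f.min(-1)>110);k=k0&(cv2.morphologyEx(k0.astype(np.uint8),cv2.MORPH_OPEN,np.ones((2,2)))>0)
q=P[k];print(k.sum(),rect(q[:,:2]))
A=np.c_[q[:,:2],np.ones(len(q))];co=np.linalg.lstsq(A,q[:,2],rcond=None)[0];print('tilt',co[:2].round(3))
E
python3 g.py 547.9 286.5 180 101
```

```text
553 (array([544.9, 281.2]), array([ 96.1, 146.5]), 11.73)
tilt [0.007 0.005]
pos [547.5 284.9 233.9] phi 100.96 q6 0.27 F [-0.5 -1.6 -1.8] T [-0.07  0.   -0.04] grip 0.171 t 21.57
yaw -0.001 shift [ 1.5  0.7 53.9]
```

Emit:
carry_out:
  commands:
    - [[1.5,1,15],0]
    - [[0,0,20],0]
    - [[0,0,15],0]
    - [[0,0,10],0]
    - [[0,0,0],0]
    - [[0,0,0],0]

```text
time_s: 22.07
position: [0.5487, 0.287, 0.1741]
eef_rot: [0.636, 0.771, -0.0, -0.0]
force: [-0.6, -0.5, -1.7]
grip_width: 0.174
```

```bash
python3 g.py 547.9 286.5 161 101
python3 - <<'E'
from m import *
b=snap('side','s10');P=pts(b);x,y,z=P[...,0],P[...,1],P[...,2];f=b['frame'].astype(int)
cv2.imwrite('pics/s10.png',cv2.resize(b['frame'][160:250,160:280],(800,600),interpolation=cv2.INTER_CUBIC)[:,:,::-1])
E
```

```text
pos [548.7 287.  174.1] phi 100.94 q6 0.27 F [-0.6 -0.5 -1.7] T [-0.06  0.02  0.04] grip 0.174 t 22.07
yaw -0.001 shift [-0.3 -0.9 13.1]
```

View pics/s10.png

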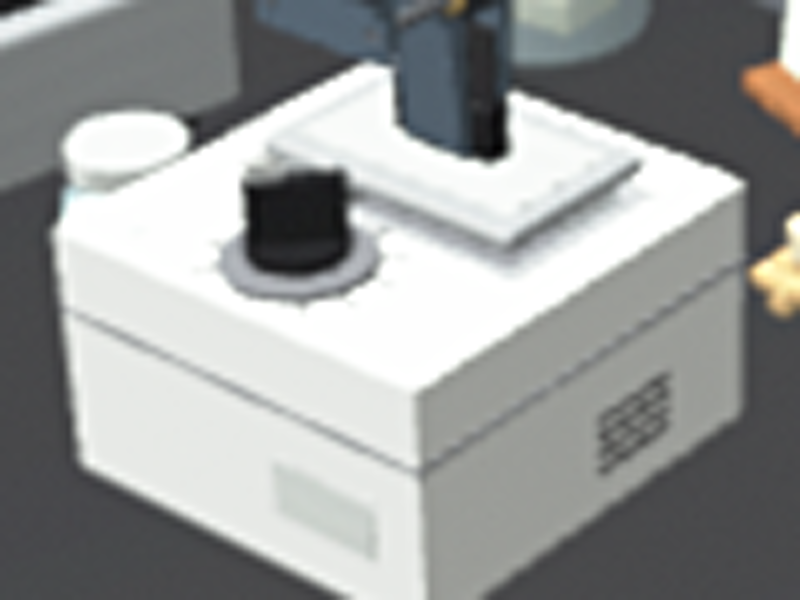

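The lid hovers over the recess, aligned (plate corners ~(265,150), (510,245), (640,165)). Lowering gently.

Emit:
carry_out:
  commands:
    - [[0,-0.8,4],0]
    - [[0,0,4],0]
    - [[0,0,2],0]
    - [[0,0,1],0]
    - [[0,0,0],0]
    - [[0,0,0],0]

```text
time_s: 22.62
position: [0.5479, 0.2877, 0.163]
eef_rot: [0.636, 0.772, 0.0, 0.0]
force: [0.3, -1.0, -2.4]
grip_width: 0.173
```

```bash
python3 g.py 547.9 286.5 161 101
```

```text
pos [547.9 287.7 163. ] phi 101.01 q6 0.27 F [ 0.3 -1.  -2.4] T [-0.1   0.04  0.02] grip 0.173 t 22.62
yaw 0.000 shift [-1.2 -0.2  2. ]
```

No contact yet, so the lid is already below the bevel. Two more millimetres.

Emit:
carry_out:
  commands:
    - [[-0.5,0,1],0]
    - [[0,0,1],0]
    - [[0,0,0.5],0]
    - [[0,0,0],0]
    - [[0,0,0],0]

```text
time_s: 23.03
position: [0.5481, 0.2872, 0.161]
eef_rot: [0.636, 0.772, 0.0, 0.0]
force: [0.2, -0.1, 1.6]
grip_width: 0.169
```

```bash
python3 g.py 547.9 286.5 161 101
```

```text
pos [548.1 287.2 161. ] phi 101.0 q6 0.27 F [ 0.2 -0.1  1.6] T [-0.11  0.15 -0.03] grip 0.169 t 23.03
yaw 0.000 shift [-0.6 -0.4 -0. ]
```

The lid is seated at the expected height: TCP 161 mm, and the counter force shows its weight is carried. Releasing and retreating.

Emit:
carry_out:
  commands:
    - [[0,0,0],0]
    - [[0,0,0],0]
    - [[0,0,0],0]
    - [[0,0,0],0]
    - [[0,0,0],0]
    - [[0,0,0],0]
  gripper: 0.2

```text
time_s: 23.53
position: [0.548, 0.2871, 0.1604]
eef_rot: [0.636, 0.772, 0.0, -0.0]
force: [-0.1, 0.3, -0.8]
grip_width: 0.396
```

Emit:
carry_out:
  commands:
    - [[0,0,-10],0]
    - [[0,0,-25],0]
    - [[0,0,-30],0]
    - [[0,0,-30],0]
    - [[0,0,-30],0]
    - [[0,0,0],0]

```text
time_s: 24.03
position: [0.5503, 0.2884, 0.2935]
eef_rot: [0.636, 0.772, 0.006, 0.003]
force: [1.0, 1.0, 0.5]
grip_width: 0.399
```

Emit:
carry_out:
  commands:
    - [[-35,0,0],0]
    - [[-35,0,0],0]
    - [[-35,0,0],0]
    - [[-35,0,0],0]
    - [[-35,0,0],0]
    - [[-35,0,0],0]
    - [[-35,0,0],0]
    - [[0,0,0],0]

```text
time_s: 24.7
position: [0.5955, 0.0408, 0.2857]
eef_rot: [0.638, 0.77, -0.001, 0.001]
force: [-0.3, 1.5, 0.1]
grip_width: 0.402
```

Emit:
carry_out:
  commands:
    - [[0,0,0],0]
    - [[0,0,0],0]
    - [[0,0,0],0]

```text
time_s: 24.95
position: [0.5945, 0.0476, 0.2856]
eef_rot: [0.636, 0.772, 0.0, -0.0]
force: [-0.9, 0.1, 0.9]
grip_width: 0.4
```

Run:
```python
from m import *
ims=[]
for cam in('top','side'):
    b=snap(cam,cam[0]+'11');P=pts(b);x,y,z=P[...,0],P[...,1],P[...,2];f=b['frame'].astype(int)
    a=np.radians(11);X=(x-.5135)*np.cos(a)+(y-.2798)*np.sin(a);Y=-(x-.5135)*np.sin(a)+(y-.2798)*np.cos(a)
    k=(abs(X-.035)<.012)&(abs(Y)<.034)&(z>.158)&(z<.172);print(cam,'ridge',k.sum(),rect(np.c_[X[k],Y[k]]),np.median(z[k]))
    k=(abs(X-.035)<.045)&(abs(Y)<.07)&(z>.125)&(z<.145)&(f.min(-1)>90);q=np.c_[X[k],Y[k],np.ones(k.sum())]
    print(' plate z',np.median(z[k]).round(4),'tilt',np.linalg.lstsq(q,z[k],rcond=None)[0][:2].round(4))
    k=(np.hypot(x-.4487,y-.2674)<.032)&(z>.168)&(z<.19);l=cv2.fitLine(P[k][:,:2].astype(np.float32),cv2.DIST_HUBER,0,.01,.01).ravel();print(' bar',np.degrees(np.arctan2(l[1],l[0])))
    c=f[180:285,160:260] if cam=='top' else f[155:250,160:280]
    ims.append(cv2.resize(c.astype(np.uint8),(400,400),interpolation=cv2.INTER_CUBIC))
cv2.imwrite('pics/c11.png',np.hstack(ims)[:,:,::-1]); s=state();print(s['position'],s['time_s'])
```

```text
top ridge 101 (array([33.4,  2. ]), array([16.6, 59.8]), 0.63) 0.16438590708981504
 plate z 0.1354 tilt [-0.0008  0.0017]
 bar -33.977978
side ridge 73 (array([35. , -1.6]), array([18.9, 60.6]), 0.65) 0.1641512379915242
 plate z 0.1355 tilt [0.011  0.0033]
 bar -33.587082
[0.59449431 0.047907   0.28556654] 25.05
```

View pics/c11.png

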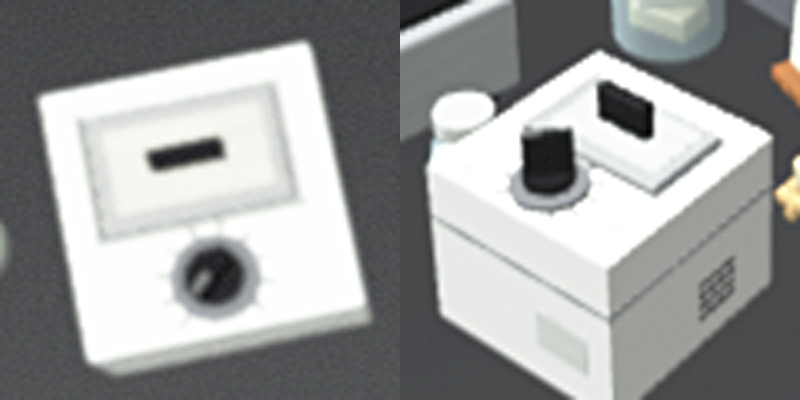

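The lid lies flat in the recess (grip at (185,153) in the top crop), and the pointer is at the lower left (205,285), which is the off stop.

```bash
python3 -c "from bench import sign_off;print(sign_off())"
```

```text
the job is handed in; nothing more can be done
None
```

I shut the melter down and handed the job in at about 25 s of the 70 s; the hand-in gives no verdict, so the results below are my own last checks.

- **Knob:** I turned it anticlockwise until it met the off stop, where the torque about the knob's axis rose to about 1.2 N m. At the end both cameras put the bar at 146.0–146.4°; the off position should be about 146°.
- **Moving the lid:** I lifted it out of the rack by its top edge and laid it down grip-up on the clear counter. I then picked it up by the grip and lowered it into the recess until its weight was carried.
- **Lid in the recess:** The plate top is at 135.4 mm, against 135 mm expected, and its long side is within about 0.01 rad of square.
    - **Sideways:** The grip's centre is within about 2.6 mm of the seat in both cameras. They disagree by 3.6 mm along the melter's y, one at +2.0 mm and the other at −1.6 mm.
    - **Level:** The top camera gives a tilt of 0.002 and the side camera about 0.011 rad.
- **Release:** The gripper is open and the arm is well clear of the melter.
- **Other goods:** None looked disturbed in the views I took, but I did not measure their positions again at the end.

One earlier check disagreed. With the lid hanging over the pan, a side-camera reading put its plate about 3–4 mm off the tool centre. I judged that plate's outline incomplete and went by the tool position; the lid then went in without catching.

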